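# Put the drill press kit back on its outlined pads

## Task

Put the four pieces of the drill press kit - the drill chuck, the V-block, the slotted strap clamp and the four-way chuck key - back on the plywood pads painted with their silhouettes, each one flat on its own pad, centred on the silhouette and turned to match it. Keep each piece the way up it is now, and leave the screw jar and the tape roll where they are.

Things in the scene. Friction and masses are not known exactly. Their poses are not given: they have to be found in the camera images.
- chuck: Drill chuck, bright steel, round, standing on its flat back with the jaws up: 60 mm tall; 42 mm diameter from the foot to 16 mm up, 46 mm from 22 to 42 mm up (ribbed sleeve), then tapering to a 22 mm nose on top. About 0.4 kg. Origin: centre of its underside, on its axis; z up. Round, so its yaw does not matter.
- v_block: V-block, bright steel, 60 (x) x 44 (y) x 36 (z) mm, with a V groove 30 mm wide and 15 mm deep along x in its top face. About 0.45 kg. Origin: centre of its underside; x along the groove, z up. The two ends are alike.
- strap_clamp: Strap clamp, a flat bright steel bar 90 (x) x 28 (y) x 14 (z) mm lying flat, with a closed through slot 42 x 10 mm along its middle. About 0.2 kg. Origin: centre of its underside; x along the bar, z up. The two ends are alike.
- cross_key: Four-way chuck key, steel, lying flat: a plus sign 90 mm across, four like arms along +-x and +-y of its frame. Arms: round bars 12 mm thick, bare from 10 to 35 mm from the centre, ending in toothed heads 16 mm thick (35 to 45 mm), on which it rests, so the arms' middle line is 8 mm up. Hub 19 mm in diameter, 16 mm tall. 0.15 kg. Origin: centre, at the underside; z up.
- pad_chuck: Plywood square 104 x 104 mm, 4 mm thick (top at z = 4 mm), screwed flat to the bench at any yaw; painted on its middle in black: a round silhouette 50 mm in diameter, for the drill chuck. Origin: centre of its underside, so the silhouette is centred on it; z up. 
- pad_v_block: Plywood square 104 x 104 mm, 4 mm thick (top at z = 4 mm), screwed flat to the bench at any yaw; painted on its middle in black: a plain rectangle 64 mm along x by 48 mm along y, for the V-block. Origin: centre of its underside, so the silhouette is centred on it; z up. The V-block's x goes along this x, either way round.
- pad_strap: Plywood square 104 x 104 mm, 4 mm thick (top at z = 4 mm), screwed flat to the bench at any yaw; painted on its middle in black: a long bar 94 mm along x by 32 mm along y with a light slot in its middle, for the strap clamp. Origin: centre of its underside, so the silhouette is centred on it; z up. The bar's x goes along this x, either way round.
- pad_key: Plywood square 104 x 104 mm, 4 mm thick (top at z = 4 mm), screwed flat to the bench at any yaw; painted on its middle in black: a plus sign 92 mm across with arms along its x and y, for the four-way chuck key. Origin: centre of its underside, so the silhouette is centred on it; z up. Any arm of the key may lie on any arm of the silhouette.
- screw_jar: Bystander: a closed glass jar, 56 mm in diameter and 75 mm tall, white lid, standing. Origin: centre of its underside. To be left where it is.
- tape_roll: Bystander: a pale roll of tape lying flat, 84 mm outside and 60 mm inside diameter, 25 mm tall. Origin: centre of its underside. To be left where it is.
There are look-alikes about, which are no part of the job. What is shaped like the v_block but blue or pink is not meant.

How it is judged:
By the outcome, as a careful person would: the job done as asked, in the order asked, and still so for the second after the job is handed in, with the robot touching nothing.
It also fails if it takes over 128 s, if anything falls off the work surface, if the arm or the gripper's body presses on something with over 40 N, if the wrist force passes 120 N, or if a joint passes its speed limit or range.

## Robot

A 6-joint arm with a two-finger parallel gripper is mounted at the origin on the work surface. World frame = base frame: x ahead of the robot, y to its left, z up, the work surface at z = 0. Lengths are in m, angles in degrees, forces in N, time in s.
With the tool pointing down it reaches from about 0.3 to 0.75 m from the base axis. Payload 8.5 kg.
Tool frame: the origin (TCP) lies at the very end of the fingers, on their centre line; the grasp point (between the pads) lies 19 mm behind it (env.tcp_to_grasp is the distance from the TCP to the grasp point, in m); z points along the fingers, y is the line along which they close (so a half turn about z gives the same grasp; the last joint's range is limited). The gripper opens to 85 mm and grips with 20 to 120 N. Pads are 22 mm wide; open, the fingers measure 114 mm over their backs; the gripper's body (76 mm by 85 mm) begins 54 mm behind the grasp point. The pads swing forward as they close: fully open they stand 13 mm farther back than shut.
Start: joints at [-89.341, 21.807, 74.336, -0, 83.858, -12.336], TCP at [0.124, -0.536, 0.231] pointing down, gripper open.
Joint ranges: [-178.18, 178.18], [-50.72, 133.34], [12.68, 142.11], [-81.47, 261.47], [9.98, 163.14], [-165.26, 165.26]. Speed limits (degrees/s): [136.94, 136.94, 180, 180, 180, 180].

## Interface

Orientations are given as a 3x3 rotation matrix whose columns are the frame's x, y, z axes.
In Python, from rig import status, get_image, env gives the robot as it stands.
- The arm moves only by the shell command python3 -m handwheel 'ROWS' [FORCE]. ROWS is text: rows parted by semicolons, each of 7 numbers parted by spaces: the shift along the world's x, y, z in cm, then the turn, a rotation vector about the world's x, y, z in degrees, then the opening, from 0 (shut) to 1 (fully open). In form: dx dy dz wx wy wz gripper; .... A call has 1 to 8 rows; each row is the pose to reach, as a shift and turn from the pose commanded when the call began; what a row does not reach only later rows make up. A row lasts 1/12 s, in which the tool goes at most 41.7 mm and 7.16 degrees, less where a joint would pass 70% of its speed; a pose out of reach is approached as far as the arm can. A call with a gripper value outside its range is refused whole. The fingers move at their own pace and stop on an object; FORCE is the grip in N (left out, the last holds). Time passes only in rows, so rows that repeat a pose let the fingers close. It gives the time, the measured TCP pose, the force, the opening and the grip force at its end, in the units of the state.
- status.observe(): the state, without advancing time (a new reading comes with each control period).
- get_image(name): name is "scene" or "top" or "wrist"; returns a dict with "color" (480x640x3 uint8, red, green, blue), "vertical_fov" (degrees; the focal length in pixels is half the picture's height over the tangent of half this angle, whatever the lens; pixels are square), "cx", "cy" (the principal point, pixels), "k1" (the pictures are not rectified: a ray, as slopes to the right and down, at radius r is drawn at 1 + k1 r^2 times it, then the intrinsics apply), "xyz" and "orientation" of the camera in the world. Camera axes: x right, y down, z forward; pixel columns grow to the right and rows downward; lengths in m; the calibration is good to about 2 mm. A picture is of the moment at which its call begins. There is no depth.
- env.close_job(): hands the job in; it is judged then, once.
The state is a dict: "time_s": time; "q": joint angles; "qvel": joint speeds; "joint_efforts": joint torques, N m; "position": TCP position; "tool_rot": TCP orientation; "ft_force": force on the tool from outside, world axes, zero at the start; "wrist_torque": the same for the moment, N m; "grip_width": finger opening in m; "gripper_force": force on a finger pad.
Only numpy, scipy, OpenCV 4.12 (cv2) and the standard library are available. Lean on these libraries where they do the work, as an engineer would, in place of code of your own. Each camera call takes 0.05 s, during which the arm holds its last target. There are 200 camera calls.

## Working session

There is one attempt and no reset: what is moved stays moved. The work goes in short steps, Python scripts to look and compute and a shell command to move; the robot and the scene stay as the last step left them, time stands still between calls to the robot, and variables do not carry over. Pictures are saved under pics/ and viewed, at most 14 in all, crops included, and the job is handed in when it is done.

```bash
mkdir -p pics; ls
python3 - <<'E'
from rig import status,get_image,env
import cv2
for n in("top","scene"):
    i=get_image(n); cv2.imwrite(f"pics/{n}0.png",i["color"][:,:,::-1])
    print(n,{k:v for k,v in i.items() if k!="color"})
E
```

```text
pics
top {'vertical_fov': 44.50579479499202, 'cx': 316.1450434528855, 'cy': 233.24103983252496, 'k1': -0.02136043068477507, 'xyz': array([ 0.33752549, -0.01949487,  1.47826009]), 'orientation': array([[-0.01363753, -0.99583666,  0.0901297 ],
       [-0.99989215,  0.01407314,  0.00419929],
       [-0.00545022, -0.09006271, -0.99592118]])}
scene {'vertical_fov': 43.107226978603194, 'cx': 325.2467945579998, 'cy': 241.16910510054961, 'k1': -0.11746571543734831, 'xyz': array([ 0.912754  , -0.48980527,  1.09716214]), 'orientation': array([[ 0.73337172,  0.5622036 , -0.38222118],
       [ 0.67966974, -0.61846767,  0.3943942 ],
       [-0.0146616 , -0.54902172, -0.83567947]])}
```

View pics/top0.png

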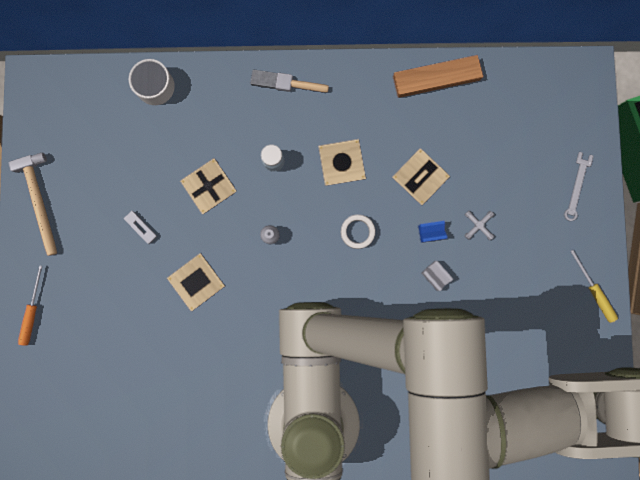

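View pics/scene0.png

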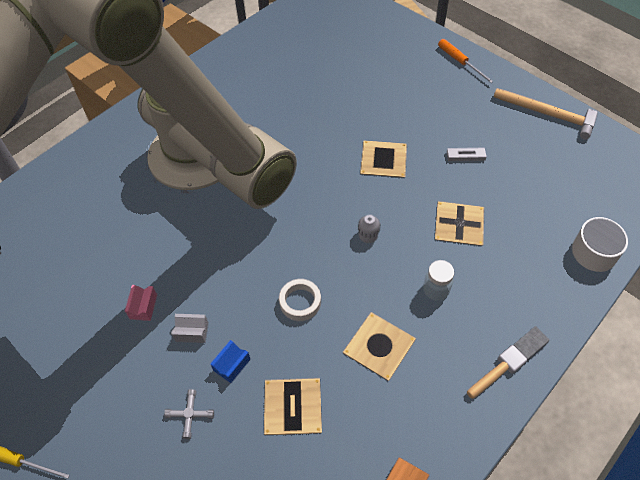

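The top view shows the pads: key (208,186), chuck (342,162), strap (421,176), V-block (195,282). The pieces are strap (141,227), chuck (270,234), key (481,225) and steel V-block (438,275). The blue block is at (433,231), and the scene view also shows a pink one.

```bash
cat > h.py <<'E'
from rig import status,get_image,env
import cv2,numpy as np
def K(i):
    f=240/np.tan(np.radians(i["vertical_fov"]/2)); return np.array([[f,0,i["cx"]],[0,f,i["cy"]],[0,0,1.]]),np.array([i["k1"],0,0,0,0.])
def p2w(i,uv,z):
    k,d=K(i); n=cv2.undistortPointsIter(np.array(uv,float).reshape(-1,1,2),k,d,None,None,(3,50,1e-9)).reshape(-1,2)
    r=np.c_[n,np.ones(len(n))]@i["orientation"].T; c=np.array(i["xyz"]); return (c+r*((z-c[2])/r[:,2])[:,None])[:,:2]
def w2p(i,P):
    k,d=K(i); R=i["orientation"].T; P=np.array(P,float).reshape(-1,3)
    return cv2.projectPoints(P,cv2.Rodrigues(R)[0],-R@np.array(i["xyz"]),k,d)[0].reshape(-1,2)
def grab(n,name):
    i=get_image(n); cv2.imwrite(f"pics/{name}.png",i["color"][:,:,::-1]); return i
def st():
    s=status.observe(); print(round(s["time_s"],2),np.round(s["position"],4),"yaw y-axis",np.round(np.degrees(np.arctan2(s["tool_rot"][1][1],s["tool_rot"][0][1])),2),"q",np.round(s["q"],1),"w",round(s["grip_width"],4)); return s
E
python3 - <<'E'
from h import *
i=get_image("top"); s=st(); print(np.round(s["tool_rot"],3))
for n,u,z in [("pkey",(208,186),.004),("pchuck",(342,162),.004),("pstrap",(421,176),.004),("pv",(195,282),.004),("strap",(141,227),.014),("chuck",(270,233),.06),("key",(481,225),.016),("vb",(438,275),.03),("blue",(433,231),.03),("jar",(271,155),.075),("tape",(358,232),.02)]: print(n,p2w(i,[u],z).round(3))
w=grab("wrist","w0");print(np.round(w["xyz"],3),np.round(w["orientation"],2),w["vertical_fov"])
# crops for yaw
a=i["color"][130:320,110:510,::-1]; cv2.imwrite("pics/c0.png",cv2.resize(a,None,fx=2,fy=2,interpolation=2))
E
```

```text
0.15 [ 0.1237 -0.5357  0.2309] yaw y-axis -77.0 q [-89.3  21.8  74.4  -0.   83.9 -12.3] w 0.0853
[[ 0.974  0.225 -0.   ]
 [ 0.225 -0.974  0.001]
 [ 0.    -0.001 -1.   ]]
pkey [[0.596 0.261]]
pchuck [[ 0.653 -0.082]]
pstrap [[ 0.613 -0.282]]
pv [[0.352 0.292]]
strap [[0.492 0.427]]
chuck [[0.468 0.099]]
key [[ 0.485 -0.427]]
vb [[ 0.361 -0.312]]
blue [[ 0.47  -0.303]]
jar [[0.657 0.094]]
tape [[ 0.471 -0.118]]
[ 0.201 -0.519  0.374] [[ 0.22 -0.93 -0.3 ]
 [-0.97 -0.21 -0.07]
 [-0.    0.31 -0.95]] 59.050768278406956
```

View pics/c0.png

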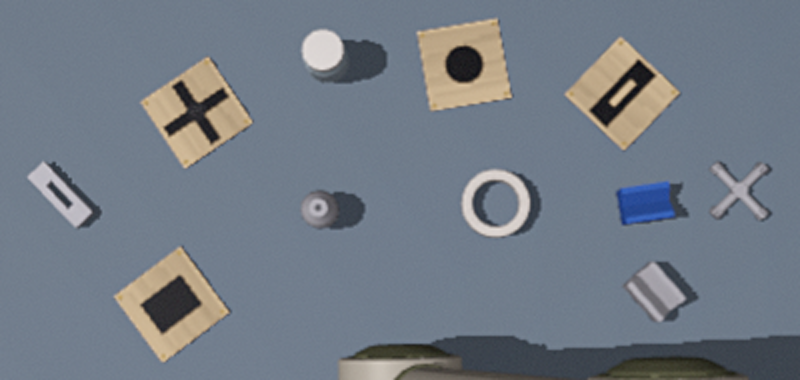

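The enlarged crop confirms the layout, and the wrist camera looks down around the TCP. I'll hover over the chuck first and refine from there.

```bash
python3 -m handwheel '17 32 0 0 0 0 1;17 32 0 0 0 0 1;17 32 0 0 0 0 1;17 32 0 0 0 0 1;17 32 0 0 0 0 1;17 32 0 0 0 0 1;17 32 0 0 0 0 1;17 32 0 0 0 0 1' && python3 -m handwheel '17 31 0 0 0 0 1;17 31 0 0 0 0 1;17 31 0 0 0 0 1;17 31 0 0 0 0 1;17 31 0 0 0 0 1;17 31 0 0 0 0 1;17 31 0 0 0 0 1;17 31 0 0 0 0 1'; python3 -c "
from h import *
st()"
```

```text
time_s: 0.87
position: [0.2804, -0.2396, 0.2314]
tool_rot: [[0.975, 0.224, 0.0], [0.224, -0.975, -0.0], [0.0, 0.0, -1.0]]
ft_force: [1.2, -0.4, -1.6]
grip_width: 0.0855
gripper_force: 0.0
time_s: 1.53
position: [0.4408, 0.0531, 0.2314]
tool_rot: [[0.974, 0.225, 0.0], [0.225, -0.974, -0.0], [0.0, 0.0, -1.0]]
ft_force: [0.8, -1.2, 0.1]
grip_width: 0.0851
gripper_force: 0.0
1.53 [0.4408 0.0531 0.2314] yaw y-axis -76.98 q [-8.5 11.1 89.9 -0.  78.9 68.5] w 0.0851
```

```bash
python3 -m handwheel '2 0 0 0 0 0 1;2 0 0 0 0 0 1;2 0 0 0 0 0 1;2 0 0 0 0 0 1' >/dev/null
python3 - <<'E'
from h import *
st(); w=grab("wrist","w1"); t=grab("top","t1"); s=grab("scene","s1")
def sil(i,c,z=.004,r=.058):
    # dark silhouette inside pad, rectified to 1 px=0.5 mm
    g=np.arange(-r,r,.0005); X,Y=np.meshgrid(c[0]+g,c[1]+g)
    uv=w2p(i,np.c_[X.ravel(),Y.ravel(),0*X.ravel()+z]).astype(np.float32).reshape(*X.shape,2)
    im=cv2.remap(i["color"],uv[...,0],uv[...,1],cv2.INTER_LINEAR)
    return im
for n,c in [("key",(.596,.261)),("chuck",(.653,-.082)),("strap",(.613,-.282)),("v",(.352,.292))]:
    for nm,i in(("top",t),("scene",s)):
        im=sil(i,c); m=((im.max(2)<75)).astype(np.uint8)
        k=max(cv2.findContours(m,cv2.RETR_EXTERNAL,cv2.CHAIN_APPROX_NONE)[0],key=cv2.contourArea)
        (x,y),wh,a=cv2.minAreaRect(k); print(n,nm,np.round([c[0]-.058+x*.0005,c[1]-.058+y*.0005],4),np.round(np.array(wh)*.5,1),round(a,1))
E
```

```text
1.87 [0.4597 0.0505 0.2311] yaw y-axis -77.03 q [-8.5 13.  87.4 -0.  79.6 68.6] w 0.0854
key top [0.597  0.2614] [68.9 68.1] 78.8
key scene [0.583  0.2824] [12.7 40.2] 33.2
chuck top [ 0.6537 -0.0808] [44.5 45.5] 90.0
chuck scene [ 0.654  -0.0799] [46.3 47.1] 83.7
strap top [ 0.6133 -0.2815] [27.9 90.2] 45.0
strap scene [ 0.6139 -0.2804] [30.4 92.3] 45.0
v top [0.3532 0.2921] [44. 60.] 36.5
v scene [0.3537 0.2932] [45.4 61.7] 36.1
```

View pics/w1.png

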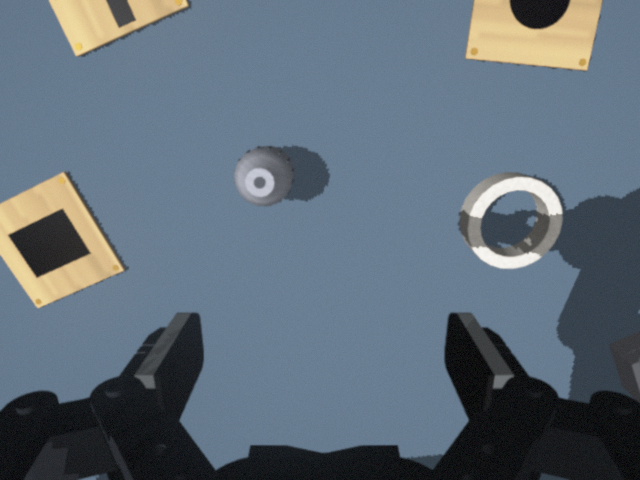

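Here the chuck nose is at about (260,182) and the finger tips at the bottom. The pad poses agree between the top and scene cameras to about 1 mm.

Run:
```python
from h import *
w=get_image("wrist"); s=get_image("scene"); t=get_image("top")
print(p2w(w,[(259.5,182)],.06))
# refined: circle hole on nose in each camera, upsampled bright ring centroid
for n,i,z in(("w",w,.06),("t",t,.06),("s",s,.06)):
    c=w2p(i,[(*p2w(w,[(259.5,182)],.06)[0],z)])[0].astype(int); r=28 if n=="w" else 10
    p=i["color"][c[1]-r:c[1]+r,c[0]-r:c[0]+r].astype(float).mean(2); m=p>p.max()*.85
    y,x=np.nonzero(m); u=(x.min()+x.max())/2+c[0]-r,(y.min()+y.max())/2+c[1]-r; print(n,c,u,m.sum(),p2w(i,[u],z))
```

```text
[[0.46668006 0.10016839]]
w [259 182] (np.float64(255.0), np.float64(182.5)) 527 [[0.46555671 0.1034057 ]]
t [269 233] (np.float64(268.5), np.float64(232.0)) 204 [[0.47053965 0.10219944]]
s [367 219] (np.float64(369.5), np.float64(218.5)) 48 [[0.46833594 0.10362059]]
```

```bash
python3 -m handwheel '0.7 5 -6 0 0 0 1;0.7 5 -12 0 0 0 1;0.7 5 -12 0 0 0 1;0.7 5 -12 0 0 0 1;0.7 5 -12 0 0 0 1;0.7 5 -12 0 0 0 1'
python3 - <<'E'
from h import *
w=grab("wrist","w2"); st()
E
```

```text
time_s: 2.67
position: [0.4681, 0.1003, 0.1127]
tool_rot: [[0.974, 0.225, 0.001], [0.225, -0.974, -0.0], [0.001, 0.0, -1.0]]
ft_force: [0.2, -0.3, 0.3]
grip_width: 0.0853
gripper_force: 0.0
2.72 [0.4685 0.1002 0.1133] yaw y-axis -77.03 q [-2.1 22.2 96.  -0.  61.6 74.9] w 0.0853
```

View pics/w2.png

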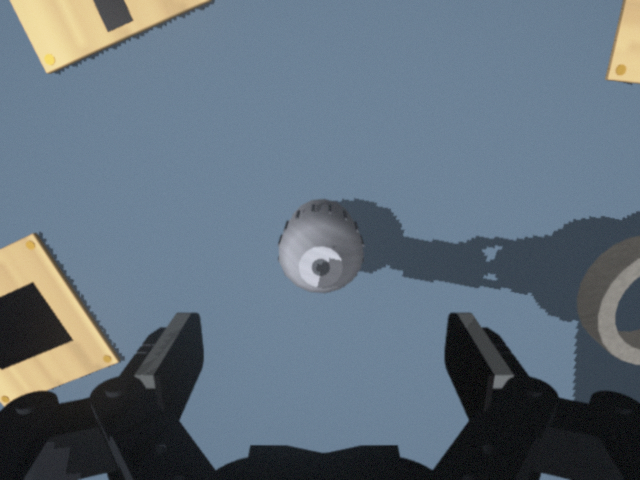

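The nose centre is at (320.5,267), midway between the fingers.

Run:
```python
from h import *
w=get_image("wrist"); s=st(); p=p2w(w,[(320.5,267)],.06)[0]; print(p, p-s["position"][:2])
```

```text
2.77 [0.4686 0.1002 0.1135] yaw y-axis -77.04 q [-2.1 22.2 96.  -0.  61.6 74.9] w 0.0854
[0.466547   0.10036312] [-0.00203663  0.00021137]
```

```bash
python3 -m handwheel '-0.2 0 -4 0 0 0 1;-0.2 0 -8 0 0 0 1;-0.2 0 -10.2 0 0 0 1;-0.2 0 -10.2 0 0 0 1;-0.2 0 -10.2 0 0 0 1;-0.2 0 -10.2 0 0 0 0;-0.2 0 -10.2 0 0 0 0;-0.2 0 -10.2 0 0 0 0' 60 && python3 -m handwheel '0 0 0 0 0 0 0;0 0 0 0 0 0 0;0 0 0 0 0 0 0;0 0 0 0 0 0 0;0 0 0 0 0 0 0;0 0 0 0 0 0 0'
```

```text
time_s: 3.43
position: [0.4663, 0.1007, 0.011]
tool_rot: [[0.974, 0.225, 0.003], [0.225, -0.974, -0.0], [0.003, 0.001, -1.0]]
ft_force: [0.2, 0.7, 0.3]
grip_width: 0.0515
gripper_force: 0.0
time_s: 3.93
position: [0.4661, 0.1007, 0.011]
tool_rot: [[0.974, 0.225, 0.003], [0.225, -0.974, -0.0], [0.003, 0.001, -1.0]]
ft_force: [-1.5, -0.8, 11.5]
grip_width: 0.0449
gripper_force: 60.1
```

```bash
python3 -m handwheel '0 0 4 0 0 0 0;0 0 8 0 0 0 0;4 -4 8 0 0 0 0;8 -8 8 0 0 0 0;12 -12 8 0 0 0 0;15 -15 8 0 0 0 0;17.5 -17 8 0 0 0 0;18.7 -18.1 8 0 0 0 0' && python3 -m handwheel '0 0 0 0 0 0 0;0 0 -3 0 0 0 0;0 0 -3 0 0 0 0;0 0 -3 0 0 0 0'
python3 - <<'E'
from h import *
w=grab("wrist","w3"); s=st(); cv2.imwrite("pics/w3c.png",cv2.resize(w["color"][100:460,80:560,::-1],None,fx=1.5,fy=1.5))
E
```

```text
time_s: 4.6
position: [0.6455, -0.0749, 0.0897]
tool_rot: [[0.974, 0.225, -0.0], [0.225, -0.974, 0.0], [-0.0, -0.0, -1.0]]
ft_force: [0.8, 0.6, -2.5]
grip_width: 0.0444
gripper_force: 63.7
time_s: 4.93
position: [0.6435, -0.0728, 0.0583]
tool_rot: [[0.974, 0.225, -0.004], [0.225, -0.974, 0.001], [-0.004, -0.002, -1.0]]
ft_force: [-0.2, 0.6, -2.5]
grip_width: 0.0442
gripper_force: 63.6
4.98 [ 0.6444 -0.0729  0.0598] yaw y-axis -76.98 q [-16.9  40.3  70.7  -0.   69.   60.1] w 0.0439
```

View pics/w3c.png

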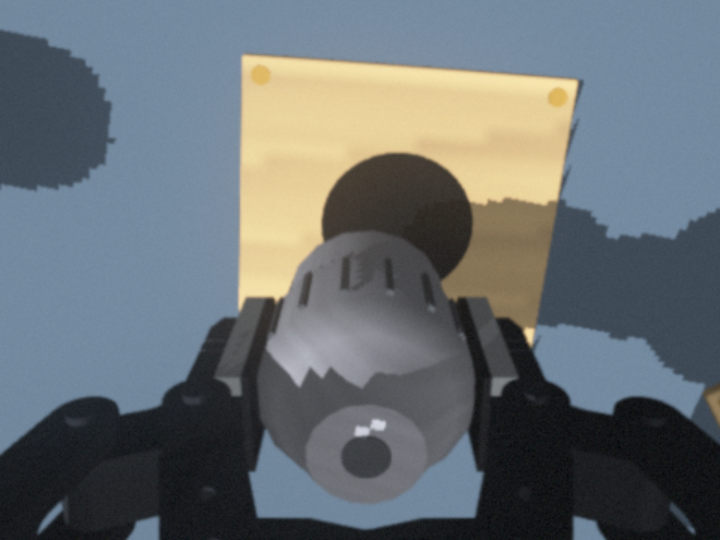

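The chuck is held upright. Its nose is at crop (366,457), and the silhouette edge points are (322,218), (472,218) and (398,153). The last row fell short by 1 cm, so I'll measure before lowering.

Run:
```python
from h import *
w=get_image("wrist"); s=st(); T=s["position"]
f=lambda *a:np.array(a)/1.5+[80,100]
print("nose-tcp",p2w(w,[f(366,457)],T[2]-.011+.06)[0]-T[:2])
L,R,U=p2w(w,[f(322,218),f(472,218),f(398,153)],.004); print(L,R,U)
# circle from three points
A=2*np.array([R-L,U-L]); b=[R@R-L@L,U@U-L@L]; c=np.linalg.solve(A,b); print("pad",c,np.linalg.norm(c-U))
P=p2w(w,[f(243,55),f(579,80)],.004);print(P,np.linalg.norm(P[0]-P[1]))
d=(P[1]-P[0])/np.linalg.norm(P[1]-P[0]); nrm=np.array([d[1],-d[0]]); nrm*=np.sign(nrm@(c-P[0])); print("pad2",P.mean(0)+nrm*.052)
```

```text
5.03 [ 0.6449 -0.073   0.0606] yaw y-axis -76.98 q [-16.9  40.3  70.7  -0.   69.   60.1] w 0.0443
nose-tcp [ 0.00051324 -0.00068217]
[ 0.64961463 -0.0577999 ] [ 0.66077996 -0.10629718] [ 0.6767542  -0.07704705]
pad [ 0.65234708 -0.08270474] 0.0250542810097065
[[ 0.69611067 -0.02333075]
 [ 0.71215196 -0.12638302]] 0.10429330430913088
pad2 [ 0.65275009 -0.08285498]
```

```bash
python3 -m handwheel '0.7 -0.9 0 0 0 0 0;0.7 -0.9 -2 0 0 0 0;0.7 -0.9 -3.5 0 0 0 0;0.7 -0.9 -4.2 0 0 0 0;0.7 -0.9 -4.2 0 0 0 0;0.7 -0.9 -4.2 0 0 0 0' ; python3 -c "
from h import *
st()"
```

```text
time_s: 5.53
position: [0.6521, -0.0822, 0.0185]
tool_rot: [[0.974, 0.225, 0.001], [0.225, -0.974, -0.0], [0.001, 0.001, -1.0]]
ft_force: [-0.2, -0.5, -3.0]
grip_width: 0.0444
gripper_force: 63.7
5.53 [ 0.6521 -0.0822  0.0185] yaw y-axis -76.98 q [-17.5  43.8  71.2  -0.   64.9  59.5] w 0.0444
```

```bash
python3 -m handwheel '0 0 -0.3 0 0 0 0;0 0 -0.35 0 0 0 0;0 0 -0.35 0 0 0 0;0 0 -0.35 0 0 0 1;0 0 -0.35 0 0 0 1;0 0 -0.35 0 0 0 1;0 0 -0.35 0 0 0 1;0 0 -0.35 0 0 0 1' && python3 -m handwheel '0 0 4 0 0 0 1;0 0 8 0 0 0 1;0 0 12 0 0 0 1;0 0 15 0 0 0 1;0 0 15 0 0 0 1;0 0 15 0 0 0 1'
python3 - <<'E'
from h import *
w=grab("wrist","w4"); s=st();cv2.imwrite("pics/w4c.png",cv2.resize(w["color"][100:400,160:560,::-1],None,fx=2,fy=2))
E
```

```text
time_s: 6.2
position: [0.6518, -0.0823, 0.0139]
tool_rot: [[0.974, 0.225, 0.0], [0.225, -0.974, -0.0], [0.0, 0.0, -1.0]]
ft_force: [-0.3, 0.3, 0.6]
grip_width: 0.0854
gripper_force: 0.0
time_s: 6.7
position: [0.6522, -0.0824, 0.1656]
tool_rot: [[0.974, 0.225, 0.004], [0.225, -0.974, -0.001], [0.003, 0.002, -1.0]]
ft_force: [-0.2, -0.7, -1.1]
grip_width: 0.0852
gripper_force: 0.0
6.75 [ 0.6515 -0.0822  0.1635] yaw y-axis -77.0 q [-17.5  35.4  61.9  -0.   82.7  59.5] w 0.0855
```

View pics/w4c.png

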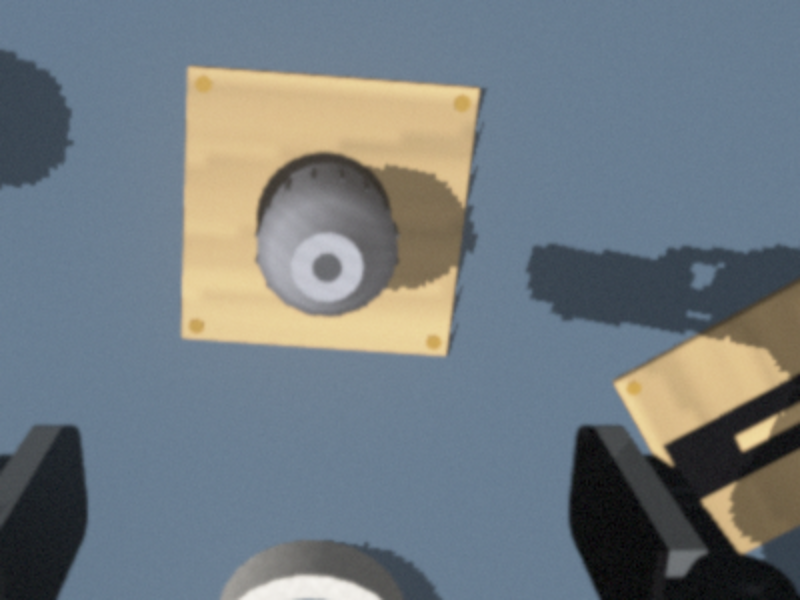

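The chuck stands on its silhouette with its nose at crop (327,267). I'll check its centring against the pad corners and move towards the V-block.

```bash
python3 - <<'E'
from h import *
w=get_image("wrist"); f=lambda a:np.array(a)/2+[160,100]
C=p2w(w,[f(a) for a in[(189,67),(481,88),(447,356),(181,339)]],.004); print("pad",C.mean(0),"nose",p2w(w,[f((327,267))],.064))
E
python3 -m handwheel '-3 -2 6 0 0 0 1;-6 -5 6 0 0 0 1;-9 -8 6 0 0 0 1;-12 -10 6 0 0 0 1;-15 -12 6 0 0 0 1;-18 -14 6 0 0 0 1;-21 -16 6 0 0 0 1;-24 -18 6 0 0 0 1' && python3 -m handwheel '-3 -4 0 0 0 0 1;-3 -4 0 0 0 0 1;-3 -4 0 0 0 0 1;-3 -4 0 0 0 0 1'
python3 - <<'E'
from h import *
w=grab("wrist","w5"); s=st()
E
```

```text
pad [ 0.65100522 -0.08216646] nose [[ 0.65215493 -0.08287586]]
time_s: 7.47
position: [0.4094, -0.2627, 0.2223]
tool_rot: [[0.974, 0.225, -0.002], [0.225, -0.974, 0.002], [-0.002, -0.003, -1.0]]
ft_force: [0.3, -0.8, 0.1]
grip_width: 0.0856
gripper_force: 0.0
time_s: 7.8
position: [0.3816, -0.302, 0.2227]
tool_rot: [[0.975, 0.224, -0.001], [0.224, -0.975, 0.002], [-0.001, -0.002, -1.0]]
ft_force: [0.4, 0.6, -0.7]
grip_width: 0.0858
gripper_force: 0.0
7.85 [ 0.3821 -0.3015  0.2229] yaw y-axis -76.99 q [-52.3  15.9  84.8   0.   79.4  24.7] w 0.0853
```

View pics/w5.png

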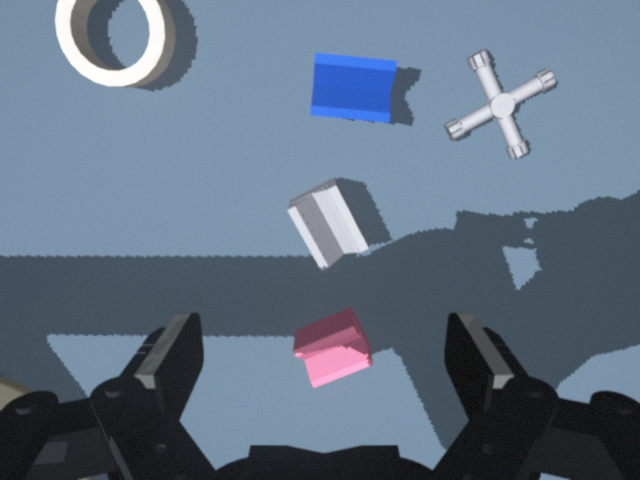

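The steel V-block's top corners are at (289,208), (323,269), (367,248) and (337,180). The pink block is below it around (335,345), the blue one is above, and the key is at (503,104).

```bash
python3 - <<'E'
from h import *
w=get_image("wrist"); s=st()
C=p2w(w,[(289,208),(323,269),(367,248),(337,180)],.036); print(C.round(4),C.mean(0))
for a,b in((0,1),(3,2),(0,3),(1,2)):
    d=C[b]-C[a]; print(np.linalg.norm(d).round(4),np.degrees(np.arctan2(d[1],d[0])).round(1))
print("pink",p2w(w,[(293,351),(314,387),(372,362),(352,308)],.036).round(3),"key",p2w(w,[(503,104)],.016))
E
python3 - <<'E'
import cv2
i=cv2.imread("pics/w5.png"); cv2.imwrite("pics/w5c.png",cv2.resize(i[160:400,260:400],None,fx=4,fy=4,interpolation=cv2.INTER_CUBIC)[:600])
E
```

```text
7.9 [ 0.3823 -0.3013  0.2231] yaw y-axis -76.93 q [-52.2  15.9  84.8   0.   79.4  24.7] w 0.085
[[ 0.3697 -0.2764]
 [ 0.3242 -0.3148]
 [ 0.3507 -0.3461]
 [ 0.4004 -0.3086]] [ 0.36127771 -0.31148895]
0.0595 -139.8
0.0622 -143.0
0.0445 -46.4
0.041 -49.7
pink [[ 0.24  -0.306]
 [ 0.206 -0.333]
 [ 0.245 -0.379]
 [ 0.294 -0.348]] key [[ 0.48659911 -0.42473632]]
```

View pics/w5c.png

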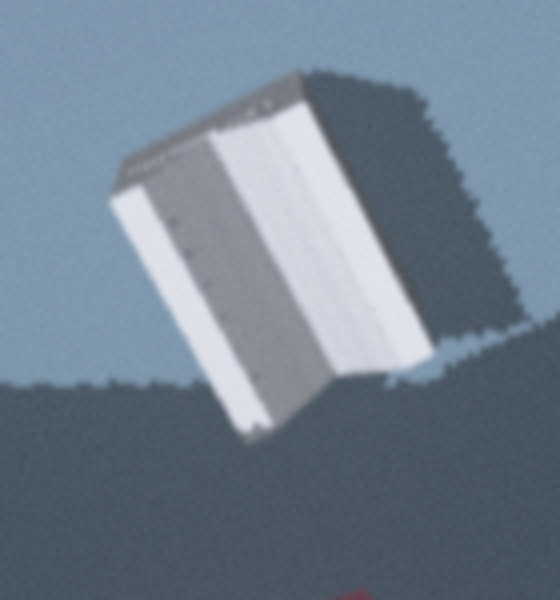

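The back face shows above the top face. The refined top corners in the crop are (111,198), (243,437), (432,355) and (305,100).

Run:
```python
from h import *
w=get_image("wrist"); s=st()
C=p2w(w,[np.array(a)/4+[259.6,159.6] for a in[(111,198),(244,437),(432,355),(305,100)]],.036); print(C.mean(0),C.mean(0)-s["position"][:2])
r=cv2.minAreaRect((C*1000).astype(np.float32)); print(r)
for a,b in((0,1),(3,2),(0,3),(1,2)):
    d=C[b]-C[a]; print(np.linalg.norm(d).round(4),np.degrees(np.arctan2(d[1],d[0])).round(1))
```

```text
7.95 [ 0.3824 -0.3012  0.2233] yaw y-axis -76.9 q [-52.2  15.9  84.7   0.   79.4  24.7] w 0.0858
[ 0.36016755 -0.31072356] [-0.0222759  -0.00949838]
((359.9751892089844, -310.69622802734375), (59.834930419921875, 43.64986801147461), 39.603118896484375)
0.0583 -139.8
0.0598 -140.4
0.0437 -49.8
0.0431 -51.7
```

```bash
python3 -m handwheel '-2.2 -1 0 0 0 6.7 1;-2.2 -1 -3 0 0 13.4 1;-2.2 -1 -7 0 0 20.1 1;-2.2 -1 -11 0 0 26.7 1;-2.2 -1 -13 0 0 26.7 1;-2.2 -1 -13 0 0 26.7 1;-2.2 -1 -13 0 0 26.7 1'
python3 - <<'E'
from h import *
w=grab("wrist","w6"); s=st()
E
```

```text
time_s: 8.53
position: [0.3603, -0.3116, 0.0937]
tool_rot: [[0.769, 0.639, -0.001], [0.639, -0.769, 0.001], [0.0, -0.002, -1.0]]
ft_force: [-0.5, -0.7, -0.4]
grip_width: 0.0857
gripper_force: 0.0
8.58 [ 0.3606 -0.3124  0.0948] yaw y-axis -50.27 q [-55.2  23.6  97.6   0.   58.7  -4.9] w 0.0851
```

View pics/w6.png

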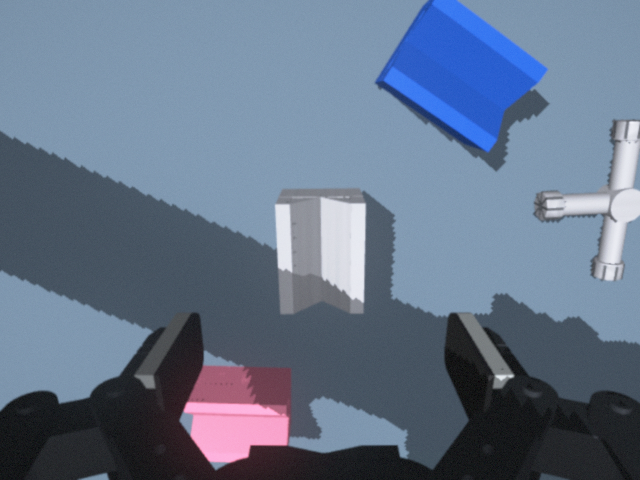

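The V-block is square between the fingers, with top corners at (276,204), (281,312), (364.5,311) and (366,203). The pink block is clear of the finger paths.

Run:
```python
from h import *
w=get_image("wrist"); s=st()
C=p2w(w,[(276,204),(281,312),(364.5,311.5),(366,203)],.036); print(C.mean(0),C.mean(0)-s["position"][:2])
for a,b in((0,1),(3,2),(0,3),(1,2)):
    d=C[b]-C[a]; print(np.linalg.norm(d).round(4),np.degrees(np.arctan2(d[1],d[0])).round(1))
```

```text
8.63 [ 0.3607 -0.3127  0.0953] yaw y-axis -50.28 q [-55.2  23.6  97.5   0.   58.7  -4.9] w 0.0855
[ 0.35986469 -0.31276359] [-8.20671847e-04 -7.96011541e-05]
0.0592 -139.8
0.0594 -139.3
0.044 -49.7
0.0445 -50.0
```

```bash
python3 -m handwheel '-0.1 0 -4 0 0 0 1;-0.1 0 -7.5 0 0 0 1;-0.1 0 -8.7 0 0 0 1;-0.1 0 -8.7 0 0 0 1;-0.1 0 -8.7 0 0 0 0;-0.1 0 -8.7 0 0 0 0;-0.1 0 -8.7 0 0 0 0;-0.1 0 -8.7 0 0 0 0' 60 && python3 -m handwheel '0 0 0 0 0 0 0;0 0 0 0 0 0 0;0 0 0 0 0 0 0;0 0 0 0 0 0 0;0 0 0 0 0 0 0' && python3 -m handwheel '0 0 3 0 0 0 0;0 0 7 0 0 0 0;0 0 11 0 0 0 0;0 0 11 0 0 0 0;0 0 11 0 0 0 0'; python3 -c "
from h import *
st()"
```

```text
time_s: 9.3
position: [0.3591, -0.3128, 0.0084]
tool_rot: [[0.769, 0.639, 0.001], [0.639, -0.769, -0.002], [-0.0, 0.002, -1.0]]
ft_force: [-2.1, 2.8, 4.2]
grip_width: 0.0429
gripper_force: 60.2
time_s: 9.72
position: [0.3591, -0.3128, 0.0084]
tool_rot: [[0.769, 0.639, 0.001], [0.639, -0.769, -0.002], [-0.0, 0.003, -1.0]]
ft_force: [-1.4, 1.8, 10.6]
grip_width: 0.0432
gripper_force: 61.1
time_s: 10.13
position: [0.3591, -0.3127, 0.1186]
tool_rot: [[0.769, 0.639, 0.003], [0.639, -0.769, -0.004], [-0.0, 0.005, -1.0]]
ft_force: [0.5, 0.5, -5.8]
grip_width: 0.0429
gripper_force: 65.3
10.13 [ 0.3591 -0.3127  0.1186] yaw y-axis -50.3 q [-55.3  21.5  96.1   0.   62.2  -5. ] w 0.0429
```

```bash
python3 -m handwheel '0 4 0 0 0 6 0;0 8 0 0 0 12 0;0 12 0 0 0 18 0;0 16 0 0 0 24 0;0 20 0 0 0 30 0;0 24 0 0 0 36 0;0 27 0 0 0 42 0;0 30 0 0 0 44 0' && python3 -m handwheel '0 4 0 0 0 6 0;0 8 0 0 0 12 0;0 12 0 0 0 18 0;0 16 0 0 0 24 0;0 20 0 0 0 30 0;0 24 0 0 0 36 0;-0.7 27 0 0 0 42.5 0;-0.7 30 0 0 0 42.5 0' && python3 -m handwheel '0 0 -3 0 0 0 0;0 0 -3 0 0 0 0;0 0 -3 0 0 0 0'
python3 - <<'E'
from h import *
w=grab("wrist","w7"); s=st();cv2.imwrite("pics/w7c.png",cv2.resize(w["color"][100:460,80:560,::-1],None,fx=1.5,fy=1.5))
E
```

```text
time_s: 10.8
position: [0.3572, -0.0101, 0.1156]
tool_rot: [[0.104, 0.995, -0.003], [0.995, -0.104, 0.001], [0.001, -0.003, -1.0]]
ft_force: [1.4, -0.6, -4.6]
grip_width: 0.0431
gripper_force: 65.1
time_s: 11.47
position: [0.3492, 0.2891, 0.115]
tool_rot: [[-0.596, 0.803, -0.004], [0.803, 0.596, -0.002], [0.001, -0.005, -1.0]]
ft_force: [0.1, -0.1, -4.8]
grip_width: 0.0432
gripper_force: 65.2
time_s: 11.72
position: [0.35, 0.287, 0.085]
tool_rot: [[-0.591, 0.807, -0.006], [0.807, 0.591, -0.003], [0.001, -0.006, -1.0]]
ft_force: [0.6, -0.6, -4.5]
grip_width: 0.043
gripper_force: 65.0
11.77 [0.351  0.287  0.0862] yaw y-axis 36.17 q [ 24.3  22.6 101.6  -0.   56.  -11.9] w 0.0427
```

View pics/w7c.png

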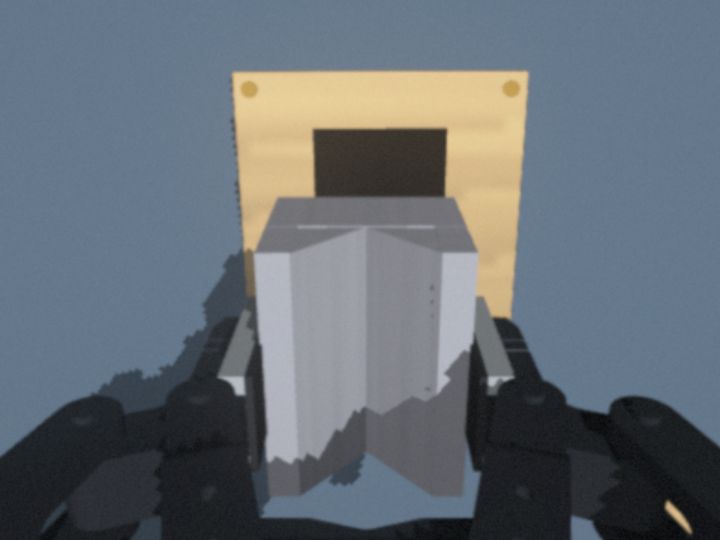

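The block is held level. The pad's far corners are at crop (233,71) and (528,71), and the silhouette's far corners at (313,129) and (446,128). The block's top corners are (256,253), (477,252), (464,496) and (268,496).

```bash
cat > m.py <<'E'
from h import *
f=lambda a:np.array(a)/1.5+[79.8,99.8]
ang=lambda d:np.degrees(np.arctan2(d[1],d[0])).round(2)
E
python3 - <<'E'
from m import *
w=get_image("wrist"); s=st(); T=s["position"]
B=p2w(w,[f(a) for a in[(256,253),(477,252),(464,496),(268,496)]],T[2]-.0084+.036); print("block-tcp",B.mean(0)-T[:2],ang(B[0]-B[3]),ang(B[1]-B[2]),ang(B[1]-B[0]), np.linalg.norm(B[0]-B[3]),np.linalg.norm(B[0]-B[1]))
for P,h in((p2w(w,[f((233,71)),f((528,71))],.004),.052),(p2w(w,[f((313,129)),f((446,128))],.004),.032)):
    d=P[1]-P[0]; L=np.linalg.norm(d); n=np.array([d[1],-d[0]])/L; n*=np.sign(n@(T[:2]-P[0])); print("pad",P.mean(0)+n*h,ang(d),L)
E
```

```text
11.82 [0.3517 0.287  0.0869] yaw y-axis 36.14 q [ 24.2  22.5 101.5  -0.   56.  -11.9] w 0.0431
block-tcp [-0.00165551  0.00057984] 125.46 126.61 36.5 0.05939785768417769 0.04305490396938511
pad [0.35351607 0.29067976] 36.17 0.1033408837373412
pad [0.35382476 0.29028973] 36.62 0.04776573105348302
```

```bash
python3 -m handwheel '0.35 0.3 0 0 0 0 0;0.35 0.3 -3 0 0 0 0;0.35 0.3 -5 0 0 0 0;0.35 0.3 -6.5 0 0 0 0;0.35 0.3 -6.5 0 0 0 0;0.35 0.3 -6.5 0 0 0 0;0.35 0.3 -6.5 0 0 0 0' ; python3 -c "
from h import *
st()"
```

```text
time_s: 12.4
position: [0.3562, 0.2909, 0.023]
tool_rot: [[-0.59, 0.807, 0.002], [0.807, 0.59, 0.001], [-0.0, 0.002, -1.0]]
ft_force: [0.2, 0.5, -5.2]
grip_width: 0.0428
gripper_force: 65.0
12.4 [0.3562 0.2909 0.023 ] yaw y-axis 36.16 q [ 24.4  29.3 104.7   0.   45.9 -11.7] w 0.0428
```

Overshot by 1 mm in x and y; I'll correct and set it down.

```bash
python3 -m handwheel '-0.1 -0.1 -0.5 0 0 0 0;-0.1 -0.1 -0.9 0 0 0 0;-0.1 -0.1 -1.05 0 0 0 0;-0.1 -0.1 -1.05 0 0 0 0;-0.1 -0.1 -1.05 0 0 0 1;-0.1 -0.1 -1.05 0 0 0 1;-0.1 -0.1 -1.05 0 0 0 1;-0.1 -0.1 -1.05 0 0 0 1' && python3 -m handwheel '0 0 4 0 0 0 1;0 0 8 0 0 0 1;0 0 11 0 0 0 1;0 0 14 0 0 0 1;0 0 14 0 0 0 1;0 0 14 0 0 0 1'
python3 - <<'E'
from h import *
w=grab("wrist","w8"); s=st();cv2.imwrite("pics/w8c.png",cv2.resize(w["color"][60:360,120:520,::-1],None,fx=2,fy=2))
E
```

```text
time_s: 13.07
position: [0.3544, 0.2898, 0.0115]
tool_rot: [[-0.591, 0.807, 0.001], [0.807, 0.591, 0.0], [-0.0, 0.001, -1.0]]
ft_force: [0.2, -0.4, -0.4]
grip_width: 0.0855
gripper_force: 0.0
time_s: 13.57
position: [0.3546, 0.2899, 0.1523]
tool_rot: [[-0.591, 0.807, 0.003], [0.807, 0.591, 0.001], [-0.001, 0.003, -1.0]]
ft_force: [-1.0, -0.5, -0.9]
grip_width: 0.0855
gripper_force: 0.0
13.62 [0.354  0.2896 0.1511] yaw y-axis 36.19 q [ 24.4  17.4  96.    0.   66.6 -11.8] w 0.0857
```

View pics/w8c.png

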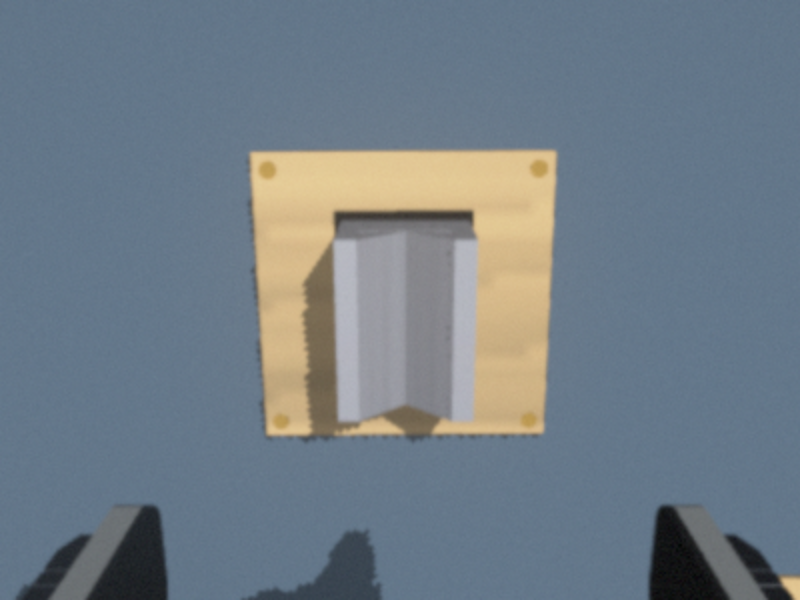

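The V-block sits square within its silhouette. I'll verify numerically and move over to the strap, measuring by code from here on.

```bash
python3 - <<'E'
from h import *
w=get_image("wrist"); f=lambda a:np.array(a)/2+[119.8,59.8]
C=p2w(w,[f(a) for a in[(250,151),(556,150),(544,433),(266,435)]],.004); B=p2w(w,[f(a) for a in[(334,236),(477,236),(473,420),(337,421)]],.040)
g=lambda d:np.degrees(np.arctan2(d[1],d[0])).round(2)
print("pad",C.mean(0),g(C[1]-C[0]),g(C[2]-C[3]),"block",B.mean(0),g(B[1]-B[0]),g(B[2]-B[3]))
E
python3 -m handwheel '3 3 3 0 0 0 1;6 6 3 0 0 0 1;9 9 3 0 0 0 1;12 12 3 0 0 0 1;13.6 13.6 3 0 0 0 1;13.6 13.6 3 0 0 0 1;13.6 13.6 3 0 0 0 1;13.6 13.6 3 0 0 0 1'
cat >> h.py <<'E'
def bright(i,c,z,r=.08,mm=.5,lo=None):
    # bright grey steel near c, rectified to plane z; returns centre, sizes mm, long-axis angle, contour
    g=np.arange(-r,r,mm/1000); X,Y=np.meshgrid(c[0]+g,c[1]+g)
    uv=w2p(i,np.c_[X.ravel(),Y.ravel(),0*X.ravel()+z]).astype(np.float32).reshape(*X.shape,2)
    im=cv2.remap(i["color"],uv[...,0],uv[...,1],cv2.INTER_LINEAR)
    m=((im.max(2).astype(int)-im.min(2)<28)&(im.min(2)>(lo or 110))).astype(np.uint8)
    k=max(cv2.findContours(m,cv2.RETR_EXTERNAL,cv2.CHAIN_APPROX_NONE)[0],key=cv2.contourArea)
    (x,y),(a,b),t=cv2.minAreaRect(k); t=t+90 if b>a else t
    return im,m,k,np.array([c[0]-r+x*mm/1000,c[1]-r+y*mm/1000]),(a*mm,b*mm),t
E
python3 - <<'E'
from h import *
w=grab("wrist","w9"); s=st(); im,m,k,c,wh,t=bright(w,(.49,.425),.014); print(c,wh,t); cv2.imwrite("pics/r9.png",np.hstack([im[:,:,::-1],cv2.cvtColor(m*255,8)]))
E
```

```text
pad [0.35083372 0.29046878] 36.33 36.62 block [0.35181261 0.29009559] 36.15 36.62
time_s: 14.33
position: [0.4896, 0.4252, 0.1794]
tool_rot: [[-0.591, 0.807, -0.003], [0.807, 0.591, -0.002], [0.0, -0.004, -1.0]]
ft_force: [-0.4, 0.3, 0.4]
grip_width: 0.0852
gripper_force: 0.0
14.38 [0.4895 0.4251 0.1803] yaw y-axis 36.19 q [30.5 33.9 61.9 -0.  84.3 -5.7] w 0.0852
[0.4911079  0.43026373] (90.7382583618164, 30.22795867919922) 44.11859893798828
```

```bash
python3 -m handwheel '0.1 0.4 0 0 0 -7 1;0.1 0.4 0 0 0 -14 1;0.1 0.4 0 0 0 -21 1;0.1 0.4 0 0 0 -28 1;0.1 0.4 0 0 0 -35 1;0.1 0.4 0 0 0 -42 1;0.1 0.4 0 0 0 -49 1;0.1 0.4 0 0 0 -56 1' && python3 -m handwheel '0 0 -3 0 0 -7 1;0 0 -6 0 0 -14 1;0 0 -8 0 0 -21 1;0 0 -8 0 0 -26.1 1;0 0 -8 0 0 -26.1 1;0 0 -8 0 0 -26.1 1;0 0 -8 0 0 -26.1 1'
python3 - <<'E'
from h import *
w=grab("wrist","w10"); s=st(); im,m,k,c,wh,t=bright(w,(.49,.43),.014); print(c,wh,t,c-s["position"][:2]); cv2.imwrite("pics/r10.png",cv2.resize(np.hstack([im[:,:,::-1],cv2.cvtColor(m*255,8)]),(800,400)))
E
```

```text
time_s: 15.05
position: [0.4905, 0.4289, 0.1816]
tool_rot: [[0.345, 0.939, -0.0], [0.939, -0.345, -0.0], [-0.0, -0.0, -1.0]]
ft_force: [0.2, -0.2, 0.4]
grip_width: 0.0857
gripper_force: 0.0
time_s: 15.63
position: [0.4913, 0.4296, 0.1025]
tool_rot: [[0.716, 0.698, 0.002], [0.698, -0.716, 0.001], [0.002, 0.0, -1.0]]
ft_force: [0.2, -0.3, -0.1]
grip_width: 0.0854
gripper_force: 0.0
15.68 [0.4914 0.4297 0.1024] yaw y-axis -45.78 q [30.8 38.1 67.4  0.  74.4 76.6] w 0.0854
[0.49180428 0.43012634] (91.2939224243164, 28.67941665649414) 43.91907501220703 [0.00043449 0.00043745]
```

View pics/r10.png

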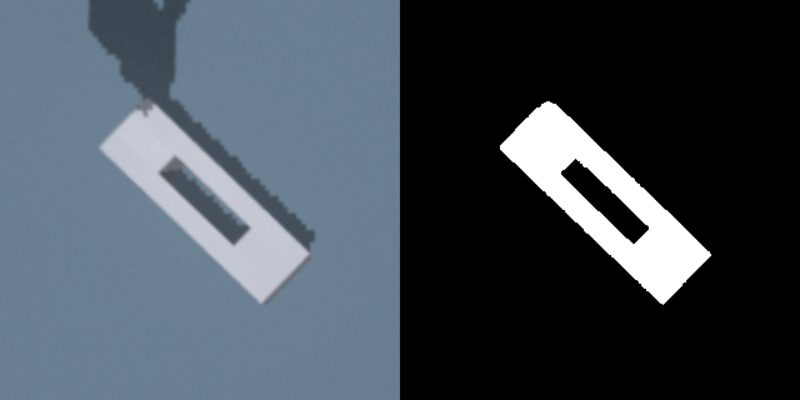

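The rectified view shows the strap segmented cleanly and centred under the tool at 43.9°. I'll grasp it now.

```bash
python3 -m handwheel '0 0 -4 0 0 -0.3 1;0 0 -8 0 0 -0.3 1;0 0 -10 0 0 -0.3 1;0 0 -10 0 0 -0.3 1;0 0 -10 0 0 -0.3 1;0 0 -10 0 0 -0.3 0;0 0 -10 0 0 -0.3 0;0 0 -10 0 0 -0.3 0' 60 && python3 -m handwheel '0 0 0 0 0 0 0;0 0 0 0 0 0 0;0 0 0 0 0 0 0;0 0 0 0 0 0 0;0 0 0 0 0 0 0;0 0 0 0 0 0 0' && python3 -m handwheel '0 0 3 0 0 0 0;0 0 7 0 0 0 0;0 0 10 0 0 0 0;0 0 10 0 0 0 0;0 0 10 0 0 0 0'; python3 -c "
from h import *
st()"
```

```text
time_s: 16.35
position: [0.492, 0.4302, 0.0033]
tool_rot: [[0.722, 0.692, 0.003], [0.692, -0.722, 0.002], [0.003, 0.001, -1.0]]
ft_force: [-0.5, 0.4, 0.4]
grip_width: 0.0515
gripper_force: 0.0
time_s: 16.85
position: [0.4917, 0.43, 0.0025]
tool_rot: [[0.722, 0.692, 0.002], [0.692, -0.722, 0.001], [0.002, 0.0, -1.0]]
ft_force: [-1.1, -1.0, 6.3]
grip_width: 0.0267
gripper_force: 60.0
time_s: 17.27
position: [0.4916, 0.43, 0.1029]
tool_rot: [[0.722, 0.692, 0.003], [0.692, -0.722, 0.002], [0.003, 0.001, -1.0]]
ft_force: [0.1, 0.9, -2.3]
grip_width: 0.0266
gripper_force: 59.8
17.27 [0.4916 0.43   0.1029] yaw y-axis -46.2 q [30.8 38.  67.4 -0.  74.4 77. ] w 0.0266
```

```bash
python3 -m handwheel '0.6 -3.5 1 0 0 -6 0;1.2 -7 2 0 0 -12 0;1.8 -11 2 0 0 -18 0;2.5 -15 2 0 0 -24 0;3.2 -19 2 0 0 -30 0;3.9 -23 2 0 0 -36 0;4.5 -27 2 0 0 -42 0;5.2 -31 2 0 0 -45 0' && python3 -m handwheel '0.7 -4 0 0 0 -6 0;1.3 -8 0 0 0 -12 0;2 -12 0 0 0 -18 0;2.6 -16 0 0 0 -24 0;3.3 -20 0 0 0 -30 0;4 -24 0 0 0 -36 0;4.6 -28 0 0 0 -42 0;5.3 -31.5 0 0 0 -43.9 0' && python3 -m handwheel '0.7 -3.7 0 0 0 0 0;1.5 -7.5 0 0 0 0 0;1.5 -8 0 0 0 0 0;1.5 -8 0 0 0 0 0;1.5 -8 0 0 0 0 0;1.5 -8 0 0 0 0 0'
python3 - <<'E'
from h import *
w=grab("wrist","w11"); s=st(); T=s["position"]; im,m,k,c,wh,t=bright(w,T[:2],T[2]-.0025+.014); print("strap-tcp",c-T[:2],wh,t)
cv2.imwrite("pics/w11c.png",cv2.resize(w["color"][100:460,80:560,::-1],None,fx=1.5,fy=1.5))
E
```

```text
time_s: 17.93
position: [0.5422, 0.1178, 0.1197]
tool_rot: [[1.0, -0.026, -0.003], [-0.026, -1.0, 0.0], [-0.003, 0.0, -1.0]]
ft_force: [1.1, 0.7, -2.3]
grip_width: 0.0261
gripper_force: 59.8
time_s: 18.6
position: [0.5953, -0.1976, 0.1193]
tool_rot: [[0.701, -0.713, -0.003], [-0.713, -0.701, 0.002], [-0.003, 0.001, -1.0]]
ft_force: [0.3, -0.2, -1.6]
grip_width: 0.0261
gripper_force: 59.8
time_s: 19.1
position: [0.6109, -0.2738, 0.1204]
tool_rot: [[0.707, -0.708, -0.002], [-0.708, -0.707, 0.002], [-0.002, 0.0, -1.0]]
ft_force: [1.0, 0.5, -2.0]
grip_width: 0.0263
gripper_force: 59.8
19.15 [ 0.6111 -0.2737  0.1208] yaw y-axis -135.02 q [-34.2  38.7  62.7   0.   78.6 100.8] w 0.0264
strap-tcp [ 0.00700002 -0.0115    ] (53.03300476074219, 113.84419250488281) 135.0
```

View pics/w11c.png

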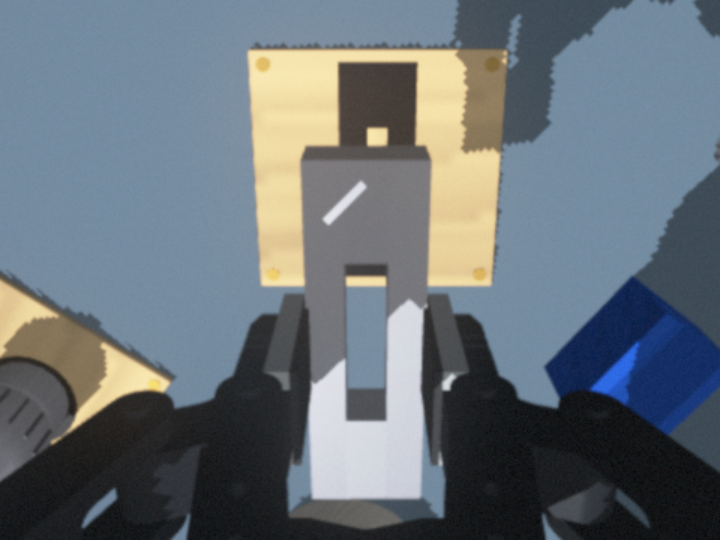

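The strap's top corners are at crop (302,159), (430,159), (421,498) and (313,500). The pad corners are (249,49), (507,50), (491,286) and (262,286), and the silhouette's far edge runs (338,63) to (417,63).

Run:
```python
from m import *
w=get_image("wrist"); s=st(); T=s["position"]
B=p2w(w,[f(a) for a in[(302,159),(430,159),(421,498),(313,500)]],T[2]-.0025+.014)
C=p2w(w,[f(a) for a in[(249,49),(507,50),(491,286),(262,286)]],.004)
S=p2w(w,[f((338,63)),f((417,63))],.004); d=S[1]-S[0]; 
print("strap-tcp",B.mean(0)-T[:2],np.linalg.norm(B[0]-B[3]),np.linalg.norm(B[0]-B[1]),ang(B[0]-B[3]),ang(B[1]-B[2]))
print("pad",C.mean(0),[np.linalg.norm(C[i]-C[i-1]).round(4) for i in range(4)],ang(C[0]-C[3]),ang(C[1]-C[2]),ang(C[1]-C[0]))
n=(C[2]-C[1])/np.linalg.norm(C[2]-C[1]);print("sil",S.mean(0)+n*.047,ang(d),np.linalg.norm(d))
```

```text
19.2 [ 0.6112 -0.2738  0.1211] yaw y-axis -135.01 q [-34.2  38.7  62.7   0.   78.6 100.8] w 0.0264
strap-tcp [ 0.00043587 -0.00159012] 0.09083308155631763 0.027150884460307504 -45.16 -44.65
pad [ 0.6122002  -0.28279768] [np.float64(0.1041), np.float64(0.1032), np.float64(0.1039), np.float64(0.1031)] -45.07 -45.15 -135.27
sil [ 0.61207368 -0.28233058] -135.05 0.031747000706638384
```

```bash
python3 -m handwheel '0 -0.7 -3 0 0 0 0;0 -0.7 -6 0 0 0 0;0 -0.7 -9 0 0 0 0;0 -0.7 -10.5 0 0 0 0;0 -0.7 -10.5 0 0 0 0;0 -0.7 -10.5 0 0 0 0;0 -0.7 -10.5 0 0 0 0'
python3 - <<'E'
from m import *
w=grab("wrist","w12"); st()
E
```

```text
time_s: 19.78
position: [0.6121, -0.2823, 0.0181]
tool_rot: [[0.706, -0.708, 0.002], [-0.708, -0.706, -0.002], [0.003, -0.0, -1.0]]
ft_force: [0.1, -0.5, -2.0]
grip_width: 0.0266
gripper_force: 59.8
19.83 [ 0.6121 -0.2825  0.0184] yaw y-axis -135.08 q [-34.8  45.2  68.    0.   66.6 100.3] w 0.0264
```

```bash
python3 -m handwheel '0 0.1 -0.5 0 0 0 0;0 0.1 -1 0 0 0 0;0 0.1 -1.2 0 0 0 0;0 0.1 -1.2 0 0 0 0;0 0.1 -1.2 0 0 0 1;0 0.1 -1.2 0 0 0 1;0 0.1 -1.2 0 0 0 1;0 0.1 -1.2 0 0 0 1' && python3 -m handwheel '0 0 0 0 0 0 1;0 0 4 0 0 0 1;0 0 8 0 0 0 1;0 0 11 0 0 0 1;0 0 14 0 0 0 1;0 0 14 0 0 0 1;0 0 14 0 0 0 1;0 0 14 0 0 0 1'
python3 - <<'E'
from m import *
w=grab("wrist","w13"); st(); im,m,k,c,wh,t=bright(w,(.612,-.282),.018); print(c,wh,t)
E
```

```text
time_s: 20.5
position: [0.6112, -0.2813, 0.0041]
tool_rot: [[0.706, -0.708, -0.0], [-0.708, -0.706, 0.0], [-0.0, 0.0, -1.0]]
ft_force: [-0.6, -0.5, 0.8]
grip_width: 0.0738
gripper_force: 0.0
time_s: 21.17
position: [0.6108, -0.281, 0.1432]
tool_rot: [[0.706, -0.708, -0.001], [-0.708, -0.706, 0.001], [-0.002, 0.0, -1.0]]
ft_force: [-0.5, 0.2, 0.3]
grip_width: 0.0859
gripper_force: 0.0
21.22 [ 0.6107 -0.281   0.1427] yaw y-axis -135.11 q [-34.8  38.   60.4   0.   81.8 100.3] w 0.0857
[ 0.615   -0.28525] (100.05559539794922, 100.05561065673828) 135.0
```

Run:
```python
from m import *
w=get_image("wrist"); g=np.arange(-.07,.07,.0005); X,Y=np.meshgrid(.612+g,-.282+g)
def rect(z):
    uv=w2p(w,np.c_[X.ravel(),Y.ravel(),0*X.ravel()+z]).astype(np.float32).reshape(*X.shape,2); return cv2.remap(w["color"],uv[...,0],uv[...,1],1).astype(int)
im=rect(.018); d=im[...,0]-im[...,2]
e=np.array([1,-1])/2**.5; n=np.array([1,1])/2**.5
for lab,p in(("along",e),("across",n)):
    for q in((0,9) if lab=="along" else (-30,0,30)):
        print(lab,q,[tuple(im[int(140+2*(a*p[1]+q*(n if lab=="along" else e)[1])),int(140+2*(a*p[0]+q*(n if lab=="along" else e)[0]))]) for a in (-48,-40,-30,-18,-12,0,12,18,30,40,48)] if 0 else [int(d[int(140+2*(a*p[1]+q*(n if lab=="along" else e)[1])),int(140+2*(a*p[0]+q*(n if lab=="along" else e)[0]))]) for a in range(-50,51,5)])
for z,th in((.018,None),(.004,None)):
    im=rect(z); d=im[...,0]-im[...,2]
    m=(d>25) if z==.004 else (d<22)&(d>-25)&(im.min(2)>90)
    m=cv2.morphologyEx(m.astype(np.uint8),cv2.MORPH_OPEN,np.ones((5,5)))
    ks=sorted(cv2.findContours(m,0,1)[0],key=cv2.contourArea)[-3:]
    for k in ks:(x,y),wh,t=cv2.minAreaRect(k);print(z,round(.542+x*.0005,4),round(-.352+y*.0005,4),np.array(wh)/2,t)
```

```text
along 0 [-34, -17, -12, -12, -12, -10, -6, 14, 45, 47, 45, 58, 47, 41, 45, -10, -11, -11, -11, -12, 34]
along 9 [-35, -18, -14, -12, -12, -10, -10, -11, -10, -10, -11, -8, -11, -9, -11, -13, -11, -8, -12, -11, 35]
across -30 [-17, 75, 76, 78, 76, 76, 64, 12, -12, -11, -12, -12, -11, 29, 76, 76, 74, 76, 76, 72, -27]
across 0 [-4, 76, 76, 77, 77, 77, 74, 24, -10, -6, 45, -8, -10, 46, 78, 77, 78, 78, 77, 76, -11]
across 30 [-17, 79, 77, 77, 78, 77, 73, 11, -12, -11, -11, -12, -10, 40, 77, 76, 78, 77, 78, 77, -27]
0.018 0.6121 -0.2829 [29.34492302 91.92385864] 45.0
0.004 0.6113 -0.2823 [ 8.48528099 38.1837616 ] 45.0
0.004 0.6125 -0.283 [103.94469452 103.94469452] 45.0
```

The strap is within 0.5 mm of its pad centre and aligned with it. Next is the key.

```bash
python3 -m handwheel '-2.5 -3 3 0 0 7 1;-5 -6 3 0 0 14 1;-7.5 -9 3 0 0 21 1;-10 -12 3 0 0 28 1;-12.4 -14.4 3 0 0 35 1;-12.4 -14.4 3 0 0 42 1;-12.4 -14.4 3 0 0 49 1;-12.4 -14.4 3 0 0 49 1' && python3 -m handwheel '0 0 0 0 0 0 1;0 0 0 0 0 0 1'>/dev/null
cat >> h.py <<'E'
def rect(i,c,z,r=.07):
    g=np.arange(-r,r,.0005); X,Y=np.meshgrid(c[0]+g,c[1]+g)
    uv=w2p(i,np.c_[X.ravel(),Y.ravel(),0*X.ravel()+z]).astype(np.float32).reshape(*X.shape,2); return cv2.remap(i["color"],uv[...,0],uv[...,1],cv2.INTER_LINEAR)
def fitplus(m,c,r=.07,L=45,W=6):
    # best plus template pose in mask m (world x along cols, y along rows)
    D=m.astype(np.float32)*2-1; n=m.shape[0]; best=(-1e9,)
    for a in np.arange(0,90,1.):
        t=np.zeros((193,193),np.float32)
        for b in (a,a+90):
            R=cv2.boxPoints(((96,96),(4*L,4*W),b)).round(); cv2.fillPoly(t,[((R+.5)/2+48-.0).astype(int)] if 0 else [np.int32(R/2+48)],1) if 0 else cv2.fillPoly(t,[np.int32((R-96)/2*1+96)],1)
        t=np.float32(t>0)-.3*np.float32(cv2.dilate(t,np.ones((13,13)))>t)
        s=cv2.matchTemplate(D,t,cv2.TM_CCORR); _,v,_,p=cv2.minMaxLoc(s)
        if v>best[0]: best=(v,a,c[0]-r+(p[0]+96)*.0005,c[1]-r+(p[1]+96)*.0005)
    return best
E
python3 - <<'E'
from h import *
w=grab("wrist","w14"); s=st(); c=(.4866,-.4247); im=rect(w,c,.012).astype(int); d=im[...,0]-im[...,2]
m=(d>-22)&(im.min(2)>110); k=max(cv2.findContours(m.astype(np.uint8),0,1)[0],key=cv2.contourArea); (x,y),wh,t=cv2.minAreaRect(k)
print(c[0]-.07+x*.0005,c[1]-.07+y*.0005,np.array(wh)/2,t,cv2.contourArea(k)/4); print(fitplus(m,c))
E
```

```text
time_s: 21.93
position: [0.4865, -0.4257, 0.1729]
tool_rot: [[0.997, 0.071, -0.001], [0.071, -0.997, 0.002], [-0.001, -0.002, -1.0]]
ft_force: [-0.2, 0.7, 0.3]
grip_width: 0.0853
gripper_force: 0.0
22.15 [ 0.4875 -0.4249  0.1738] yaw y-axis -86.23 q [-51.5  34.   62.9   0.   83.2  34.7] w 0.0853
0.4858368469238281 -0.42419976348876953 [73.12033844 71.48023224] 88.99491119384766 1889.5
(1916.0, np.float64(36.0), 0.4856, -0.4242)
```

```bash
python3 - <<'E'
s=open("h.py").read(); a=s.index("            R=cv2.boxPoints"); b=s.index("        t=np.float32(t>0)")
s=s[:a]+"            cv2.fillPoly(t,[np.int32(cv2.boxPoints(((96,96),(4*L,4*W),b)).round())],1)\n"+s[b:]
open("h.py","w").write(s)
E
python3 - <<'E'
from h import *
w=get_image("wrist"); s=st(); c=(.4866,-.4247)
for z in(.008,.012):
    im=rect(w,c,z).astype(int); d=im[...,0]-im[...,2]; m=(d>-22)&(im.min(2)>110); print(fitplus(m,c))
u=w2p(w,[(.4856,-.4242,.012)])[0]; print(u)
cp=(.596,.26); t=get_image("top"); im=rect(t,cp,.004); print("pad",fitplus(im.max(2)<75,cp,L=46,W=6))
E
```

```text
22.2 [ 0.4875 -0.4249  0.174 ] yaw y-axis -86.19 q [-51.5  34.   62.9  -0.   83.2  34.7] w 0.0854
(8749.2001953125, np.float64(43.0), 0.4841, -0.4242)
(8575.2001953125, np.float64(43.0), 0.4851, -0.4242)
[321.4392334  210.75450585]
pad (8906.2001953125, np.float64(34.0), 0.597, 0.2615)
```

```bash
python3 -m handwheel '-2 -1.5 0 0 0 7 1;-2 -1.5 -2 0 0 14 1;-2 -1.5 -4 0 0 21 1;-2 -1.5 -6 0 0 28 1;-2 -1.5 -8 0 0 35 1;-2 -1.5 -8 0 0 39.7 1;-2 -1.5 -8 0 0 39.7 1;-2 -1.5 -8 0 0 39.7 1'>/dev/null
cat > k.py <<'E'
from h import *
def key(w,c,zr=0):
    # axis of each arm pair: bare arm pieces, at z=8+6 top ~ use z=.012; fine search by direct reprojection score
    from scipy.optimize import minimize
    im=w["color"].astype(int); d=im[...,0]-im[...,2]; m=((d>-22)&(im.min(2)>100)).astype(np.float32); m=cv2.GaussianBlur(m,(0,0),1.5)
    q=[]
    for k in range(4):
        for r in np.arange(-10,55,1.):
            for l,wt in((-5,1),(0,1),(5,1),(10,-1),(-10,-1)):
                g=1 if r<=44 else -1
                if abs(l)==10 and (r<17 or r>33): continue
                if r<0: continue
                q.append((k*np.pi/2,r/1000,l/1000,wt*g))
    q=np.array(q)
    def sc(p):
        a=np.radians(p[2])+q[:,0]; z=np.where(np.abs(q[:,2])>.004,.009,.013)+zr
        P=np.c_[p[0]+q[:,1]*np.cos(a)-q[:,2]*np.sin(a),p[1]+q[:,1]*np.sin(a)+q[:,2]*np.cos(a),z]
        u=w2p(w,P).astype(np.float32); v=cv2.remap(m,u[:,:1],u[:,1:],1).ravel(); return -(v*q[:,3]).sum()
    best=min((sc((c[0]+x/1000,c[1]+y/1000,c[2]+a)),x,y,a) for x in range(-4,5,2) for y in range(-4,5,2) for a in range(-6,7,2))
    p0=np.array([c[0]+best[1]/1000,c[1]+best[2]/1000,c[2]+best[3]])
    r=minimize(sc,p0,method="Nelder-Mead",options=dict(initial_simplex=p0+np.array([[0,0,0],[.002,0,0],[0,.002,0],[0,0,2]])))
    return r.x,r.fun,(q[:,3]>0).sum()
E
python3 - <<'E'
from k import *
w=grab("wrist","w15"); s=st(); print(key(w,(.4846,-.4242,43)))
E
```

```text
22.97 [ 0.4676 -0.4405  0.095 ] yaw y-axis -46.58 q [-53.8  37.6  69.9  -0.   72.5  -7.2] w 0.0856
(array([ 0.48491158, -0.42465192, 42.60916141]), np.float64(-490.359389463935), np.int64(540))
```

```bash
python3 -m handwheel '0 0 -4 0 0 -0.6 1;0 0 -7.5 0 0 -0.6 1;0 0 -9.2 0 0 -0.6 1;0 0 -9.2 0 0 -0.6 1;0 0 -9.2 0 0 -0.6 1;0 0 -9.2 0 0 -0.6 0;0 0 -9.2 0 0 -0.6 0;0 0 -9.2 0 0 -0.6 0' 60 && python3 -m handwheel '0 0 0 0 0 0 0;0 0 0 0 0 0 0;0 0 0 0 0 0 0;0 0 0 0 0 0 0;0 0 0 0 0 0 0;0 0 0 0 0 0 0;0 0 0 0 0 0 0;0 0 0 0 0 0 0'; python3 -c "
from h import *
st()"
```

```text
time_s: 23.63
position: [0.4678, -0.441, 0.0041]
tool_rot: [[0.732, 0.682, 0.002], [0.682, -0.732, -0.002], [-0.0, 0.003, -1.0]]
ft_force: [-0.7, -0.4, -0.7]
grip_width: 0.0515
gripper_force: 0.0
time_s: 24.3
position: [0.4674, -0.4405, 0.0028]
tool_rot: [[0.731, 0.682, 0.0], [0.682, -0.731, -0.001], [-0.0, 0.001, -1.0]]
ft_force: [-0.1, 1.2, 6.1]
grip_width: 0.0094
gripper_force: 58.7
24.3 [ 0.4674 -0.4405  0.0028] yaw y-axis -47.0 q [-53.8  43.8  74.6  -0.   61.5  -6.8] w 0.0094
```

```bash
python3 -m handwheel '0 0 2 0 0 0 0;0 0 5 0 0 0 0;0 0 8 0 0 0 0;0 0 10 0 0 0 0;0 0 10 0 0 0 0;0 0 10 0 0 0 0'
python3 - <<'E'
from k import *
w=grab("wrist","w16"); s=st(); T=s["position"]
for dz in(-.006,-.003,0,.003):
    p=key(w,(T[0]+.0168,T[1]+.0158,42.6),T[2]-.0028+dz);print(dz,(p[0][:2]-T[:2]),p[0][2],p[1])
E
```

```text
time_s: 24.8
position: [0.4672, -0.4403, 0.1023]
tool_rot: [[0.731, 0.682, 0.0], [0.682, -0.731, -0.001], [-0.0, 0.001, -1.0]]
ft_force: [-0.3, 0.4, -3.4]
grip_width: 0.0091
gripper_force: 58.8
24.85 [ 0.4668 -0.4398  0.1009] yaw y-axis -47.01 q [-53.8  37.2  69.5  -0.   73.4  -6.8] w 0.0096
-0.006 [0.01741277 0.01158276] 46.01911051851286 -450.5749487376084
-0.003 [0.01810221 0.01245907] 46.072360273011526 -455.3251335966901
0 [0.01878989 0.01336891] 45.959284349026795 -458.1930321133456
0.003 [0.0194558 0.0142862] 45.80060383688142 -459.052362889126
```

```bash
sed -i 's/def key(w,c,zr=0):/def key(w,c,zr=0,skip=9,tilt=0.,cut=100):/; s/for k in range(4):/for k in [k for k in range(4) if k!=skip]:/; s/(im.min(2)>100)/(im.min(2)>cut)/; s/z=np.where(np.abs(q\[:,2\])>.004,.009,.013)+zr/z=np.where(np.abs(q[:,2])>.004,.009,.013)+zr+tilt*(.023+q[:,1]*np.cos(q[:,0]))/' k.py
python3 - <<'E'
from k import *
w=get_image("wrist"); s=status.observe(); T=s["position"]
for cut in(70,100):
  for tilt in(-.15,-.05,0,.05):
    p=key(w,(T[0]+.0168,T[1]+.0158,42.6),T[2]-.0028,2,tilt,cut);print(cut,tilt,(p[0][:2]-T[:2]).round(4),p[0][2].round(2),p[1:])
E
```

```text
70 -0.15 [0.0169 0.0144] 43.24 (np.float64(-379.48317166446714), np.int64(405))
70 -0.05 [0.0175 0.0151] 42.92 (np.float64(-384.20862411658936), np.int64(405))
70 0 [0.0179 0.0153] 43.15 (np.float64(-386.3288007508099), np.int64(405))
70 0.05 [0.0182 0.0156] 43.12 (np.float64(-388.1248249939106), np.int64(405))
100 -0.15 [0.0166 0.0144] 43.04 (np.float64(-378.91936717719193), np.int64(405))
100 -0.05 [0.0173 0.015 ] 43.06 (np.float64(-382.87830847310835), np.int64(405))
100 0 [0.0175 0.0153] 42.95 (np.float64(-384.46520296099146), np.int64(405))
100 0.05 [0.0178 0.0156] 42.98 (np.float64(-385.4067632343768), np.int64(405))
```

The key is held level at 43° with its centre offset known. I'll carry it to its pad.

```bash
python3 -m handwheel '0.3 3 2 0 0 0 0;1 7 2 0 0 0 0;1.6 11 2 0 0 0 0;2.2 15 2 0 0 -3 0;2.9 19 2 0 0 -6 0;3.6 23 2 0 0 -9 0;4.3 27 2 0 0 -9 0;5 31 2 0 0 -9 0' && python3 -m handwheel '0.6 4 0 0 0 0 0;1.2 8 0 0 0 0 0;1.8 12 0 0 0 0 0;2.4 16 0 0 0 0 0;3 20 0 0 0 0 0;3.7 24 0 0 0 0 0;4.4 28 0 0 0 0 0;5 31.5 0 0 0 0 0' && python3 -m handwheel '0.9 4 0 0 0 0 0;0.9 6.2 0 0 0 0 0;0.9 6.2 0 0 0 0 0;0.9 6.2 0 0 0 0 0;0.9 6.2 0 0 0 0 0'
cat > p.py <<'E'
from k import *
w=grab("wrist","w%d"%(status.observe()["time_s"]*100)); s=st(); T=s["position"]; c=(.5955,.26)
p=key(w,(T[0]+.0199,T[1]+.0124,34),T[2]-.0028,2); print("key",p[0],p[0][:2]-T[:2],p[1])
im=rect(w,c,.004,.1).astype(int); d=im[...,0]-im[...,2]; m=cv2.morphologyEx((d>35).astype(np.uint8),2,np.ones((5,5)))
k=np.vstack([k for k in cv2.findContours(m,0,1)[0] if cv2.contourArea(k)>300]); (x,y),wh,t=cv2.minAreaRect(k); print("pad",c[0]-.1+x*.0005,c[1]-.1+y*.0005,np.array(wh)/2,t)
E
python3 p.py
```

```text
time_s: 25.57
position: [0.5165, -0.1281, 0.1207]
tool_rot: [[0.829, 0.559, -0.003], [0.559, -0.829, 0.002], [-0.002, -0.003, -1.0]]
ft_force: [1.6, -1.2, -2.0]
grip_width: 0.009
gripper_force: 58.9
time_s: 26.23
position: [0.5664, 0.1872, 0.1204]
tool_rot: [[0.829, 0.56, -0.003], [0.56, -0.829, -0.0], [-0.003, -0.002, -1.0]]
ft_force: [-0.2, 0.4, -1.1]
grip_width: 0.0092
gripper_force: 58.9
time_s: 26.65
position: [0.5757, 0.246, 0.1209]
tool_rot: [[0.829, 0.559, -0.003], [0.559, -0.829, -0.001], [-0.003, -0.001, -1.0]]
ft_force: [0.2, -0.2, -1.2]
grip_width: 0.009
gripper_force: 58.9
26.7 [0.5759 0.2456 0.1213] yaw y-axis -56.06 q [12.3 34.6 70.9 -0.  74.6 68.4] w 0.0091
key [ 0.59548507  0.25978476 34.02812205] [0.01956251 0.01417709] -322.27476647825586
pad 0.6012107696533203 0.26336683654785153 [ 90.85284424 103.78261566] 33.554935455322266
```

```bash
sed -i 's/m=((d>-22)&/m=((abs(d)<25)\&/' k.py; python3 p.py
```

```text
26.75 [0.5761 0.2455 0.1217] yaw y-axis -56.09 q [12.3 34.6 70.9 -0.  74.6 68.4] w 0.0096
key [ 0.59592736  0.25873834 33.67562499] [0.01979506 0.01328713] -372.8047855457775
pad 0.6011777572631837 0.26330735778808595 [ 91.00262451 103.80623627] 33.550662994384766
```

```bash
python3 -m handwheel '0 0.1 -3 0 0 -0.2 0;0 0.1 -6 0 0 -0.2 0;0 0.1 -9 0 0 -0.2 0;0 0.1 -10 0 0 -0.2 0;0 0.1 -10 0 0 -0.2 0;0 0.1 -10 0 0 -0.2 0;0 0.1 -10 0 0 -0.2 0' >/dev/null; python3 p.py
```

```text
27.38 [0.5773 0.2477 0.0244] yaw y-axis -56.22 q [12.4 41.  76.5  0.  62.3 68.7] w 0.0092
key [ 0.59706251  0.26058499 33.64931524] [0.01972121 0.0128488 ] -368.7362972646202
pad 0.5960110015869141 0.2598769989013672 [103.64437103 103.46232605] 33.50343704223633
```

```bash
python3 -m handwheel '-0.1 -0.1 -0.8 0 0 0 0;-0.1 -0.1 -1.5 0 0 0 0;-0.1 -0.1 -1.75 0 0 0 0;-0.1 -0.1 -1.75 0 0 0 0;-0.1 -0.1 -1.75 0 0 0 0;-0.1 -0.1 -1.75 0 0 0 1;-0.1 -0.1 -1.75 0 0 0 1;-0.1 -0.1 -1.75 0 0 0 1' && python3 -m handwheel '0 0 0 0 0 0 1;0 0 0 0 0 0 1;0 0 0 0 0 0 1;0 0 4 0 0 0 1;0 0 8 0 0 0 1;0 0 12 0 0 0 1;0 0 14 0 0 0 1;0 0 14 0 0 0 1' && python3 -m handwheel '0 0 0 0 0 0 1;0 0 0 0 0 0 1'>/dev/null
cat > v.py <<'E'
from k import *
w=grab("wrist","w%d"%(status.observe()["time_s"]*100)); s=st(); c=(.5955,.26)
print("key",key(w,(*c,33.6),.004))
im=rect(w,c,.004,.1).astype(int); d=im[...,0]-im[...,2]; m=cv2.morphologyEx((d>35).astype(np.uint8),2,np.ones((5,5)))
k=np.vstack([k for k in cv2.findContours(m,0,1)[0] if cv2.contourArea(k)>300]); (x,y),wh,t=cv2.minAreaRect(k); print("pad",c[0]-.1+x*.0005,c[1]-.1+y*.0005,np.array(wh)/2,t)
E
python3 v.py
```

```text
time_s: 28.05
position: [0.5752, 0.2467, 0.0046]
tool_rot: [[0.831, 0.556, -0.0], [0.556, -0.831, 0.0], [-0.0, -0.0, -1.0]]
ft_force: [0.0, -0.2, -0.3]
grip_width: 0.0449
gripper_force: 0.0
time_s: 28.72
position: [0.5771, 0.2472, 0.1503]
tool_rot: [[0.831, 0.556, 0.009], [0.556, -0.831, 0.002], [0.009, 0.003, -1.0]]
ft_force: [0.2, 0.4, 0.2]
grip_width: 0.0855
gripper_force: 0.0
28.93 [0.5745 0.2465 0.1431] yaw y-axis -56.21 q [12.4 33.4 69.4  0.  77.4 68.6] w 0.0854
key (array([ 0.59493508,  0.25972576, 33.78438815]), np.float64(-457.0885925355353), np.int64(540))
pad 0.5958275146484375 0.2598143310546875 [103.52649689 103.8567276 ] 33.51801300048828
```

Run:
```python
from h import *
t=get_image("top")["color"].astype(int); a=cv2.imread("pics/top0.png")[:,:,::-1].astype(int)
for n,(u,v) in dict(jar=(271,155),tape=(358,232)).items(): print(n,[round(np.abs(t[v-15+j:v+15+j,u-20+i:u+20+i]-a[v-15:v+15,u-20:u+20]).mean(),1) for i,j in((0,0),(1,0),(0,1),(-1,0),(0,-1))])
env.close_job()
```

```text
jar [np.float64(6.6), np.float64(9.3), np.float64(9.9), np.float64(9.9), np.float64(10.1)]
tape [np.float64(45.7), np.float64(46.4), np.float64(47.6), np.float64(51.0), np.float64(47.0)]
the job is handed in; nothing more can be done
```

All four pieces are on their own pads: the V-block, strap and key measured within about 1 mm and 0.5°, the round chuck within about 1.3 mm, and the job was handed in at about 29 s; the final check showed the screw jar in place but was inconclusive for the tape roll, whose patch in the top view differed from the first picture (perhaps the arm or its shadow), and no planned move went near it.

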